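# Show the drilled batten to the inspection camera

## Task

Lift the aluminium drilling template off the batten in the jig by its wooden grip and lay it, without dropping it, flat in the empty wide compartment of the tray. Then take the batten out of the jig and show its underside to the inspection camera: centred on the lens axis 120 mm from the lens, underside square to the way the tilted head looks, batten lengthwise with the head. Finish while still holding it there in the air, and leave the camera, brush, log, screwdriver and glue bottle alone.

Things in the scene. Friction and masses are not known exactly. Their poses are not given: they have to be found in the camera images.
- jig: fixed drilling jig: plywood base 240 x 110 x 12 mm, long axis x, origin at the centre of its underside. Dark wooden end stops 26 mm high above the base leave a 156 mm long nest (x -78 to +78 mm); four low side strips, 10 mm high above the base, 44 mm apart, at |x| 41 to 75 mm only, so the middle of the batten (|x| under 41 mm) is free for fingers down to the base top at 12 mm
- batten: loose wooden batten 150 x 40 x 26 mm (x, y, z), about 0.09 kg, with three holes drilled right through in z at x = -52, +30 and +52 mm; it lies in the jig on the base top, under the template. Origin at the centre of its underside, x along its length
- template: loose aluminium plate 150 x 50 x 5 mm with three matching holes and an upright wooden grip block on its top, 50 mm long (x), 20 mm thick (y), from 5 mm to 47 mm above the plate's underside, block centred at x = -10 mm; about 0.13 kg; it lies on top of the batten. Origin at the centre of the plate's underside, x along its length
- tray: fixed low wooden tray 180 x 128 x 20 mm (x, y, z), origin at the centre of its underside; floor and walls 5 mm thick, wall tops at 20 mm. A divider along x makes a wide compartment (inside 170 x 66 mm, y -59 to +7 mm), empty, and a narrow one (inside 170 x 47 mm, y +12 to +59 mm) where the brush lies
- tray_wide (a point): centre of the inner floor of the tray's wide compartment, 5 mm above the table; x along its 170 mm length, y across its 66 mm width
- camera_stand: fixed inspection camera stand: round black foot 104 mm across, column and yoke, whose bars stand up at y = -59 and +59 mm; origin at the centre of the underside; the head turns about its y axis, 88 mm up; its -x side faces roughly the robot
- camera_tilt (a joint): tilt of the grey camera head (26 mm thick, 44 x 106 mm, length along the stand's y) in rad: 0 looks straight up, positive leans its look towards the stand's -x (the robot). A stiff hinge, set at the start; leave it
- lens (a point): centre of the lens face on the head, 20 mm from the tilt axis; z is the way the lens looks, y the length of the head
- show_point (a point): point in the air on the lens axis 120 mm in front of the lens (140 mm from the tilt axis), where the centre of the batten's underside belongs; z continues the way the lens looks (upwards, leaning), y along the length of the head (level)
- brush: bystander: wooden brush about 155 mm long lying in the tray's narrow compartment; origin under its middle
- log: bystander: short upright log, 52 mm across, 65 mm high; origin at the centre of its underside
- screwdriver: bystander: screwdriver with a red handle lying flat on the table; origin under its middle, length along x
- glue: bystander: white glue bottle, 52 mm across, 130 mm high; origin at the centre of its underside

How it is judged:
By the outcome, as a careful person would: the job done as asked, in the order asked, and still so for the second after the job is handed in, while the arm keeps its last pose, push and grip.
It also fails if it takes over 64 s, if anything falls off the work surface, if the arm or the gripper's body presses on something with over 40 N, if the wrist force passes 120 N, or if a joint passes its speed limit or range.

## Robot

A 6-joint arm with a two-finger parallel gripper is mounted at the origin on the work surface. World frame = base frame: x ahead of the robot, y to its left, z up, the work surface at z = 0. Lengths are in m, angles in rad, forces in N, time in s.
With the tool pointing down it reaches from about 0.425 to 0.95 m from the base axis. Payload 3.5 kg.
Tool frame: the origin (TCP) lies midway between the tips of the shut fingers; the grasp point (between the pads) lies 19 mm behind it; z points along the fingers, y is the line along which they close (so a half turn about z gives the same grasp; the last joint's range is limited). The gripper opens to 85 mm and grips with 20 to 120 N. Pads are 22 mm wide; open, the fingers measure 114 mm over their backs; the gripper's body (76 mm by 85 mm) begins 54 mm behind the grasp point. The pads swing forward as they close: fully open they stand 13 mm farther back than shut.
Start: joints at [0.952, 0.286, 1.577, -0, 1.279, -0.15], TCP at [0.305, 0.602, 0.231] pointing down, gripper open.
Joint ranges: [-2.77, 2.77], [-0.9, 2.22], [0.21, 2.48], [-1.53, 4.67], [0.24, 2.81], [-2.84, 2.84]. Speed limits (rad/s): [2.79, 2.79, 3.14, 3.14, 3.14, 3.14].

## Interface

Orientations are given as a unit quaternion [x, y, z, w].
In Python, from plant import ctrl gives the robot as it stands. The module is installed in compiled form; this text tells all that it offers.
- The arm moves only by the shell command python3 -m inch 'ROWS' [FORCE]. ROWS is JSON, a list of rows, each a list of 5 numbers: the closure, from 0 (fully open) to 1 (shut), then the shift along the tool's x, y, z in m, then the turn about the tool's z in degrees. A call has 1 to 5 rows; each row is the pose to reach, as a shift and turn from the pose commanded when the call began, along the tool's axes at that moment; what a row does not reach only later rows make up. A row lasts 1/12 s, in which the tool goes at most 41.7 mm and 7.16 degrees, less where a joint would pass 70% of its speed; a pose out of reach is approached as far as the arm can. A call with a gripper value outside its range is refused whole. The fingers move at their own pace and stop on an object; FORCE is the grip in N (left out, the last holds). Time passes only in rows, so rows that repeat a pose let the fingers close. It gives the time, the measured TCP pose, the force, the opening and the grip force at its end, in the units of the state.
- ctrl.get_state(): the state, without advancing time (a new reading comes with each control period).
- ctrl.read_camera(name): name is "scene" or "top" or "wrist"; returns a dict with "pixels" (400x640x3 uint8, red, green, blue), "depth" (400x640 float32, m along the optical axis (not along the pixel's ray), 0 where there is no reading), "fx", "fy", "cx", "cy" (pixels), "D" ([k1, k2, p1, p2, k3] as OpenCV has them; the pictures are not rectified), "xyz" and "rotation" of the camera in the world; the wrist camera has in their place "mount" (4x4, takes a point from camera to tool coordinates, whose origin is the TCP and whose axes are the flange's). Camera axes: x right, y down, z forward; pixel columns grow to the right and rows downward; lengths in m; the calibration is good to about 2 mm. A picture is of the moment at which its call begins: read the wrist's pose just before it.
- ctrl.sign_off(): hands the job in; it is judged then, once.
Trained networks look in a picture, given as the dict that the camera call returned (one of the last four; its "shot" number tells which), for a name from the list of things; names that differ only in an ending like _2 or _b are one class to them, and where a whole thing is asked for, a point or a joint stands for the part that bears it (a point fixed in the world has none). Each returns a list of dicts, best first, with "score" (0 to 1); they miss things now and then, are a little off and sometimes report something else, mostly with a low value. They report only what shows in the picture. A call takes as long as a camera call.
- ctrl.spot_in(query, picture): "at" ([column, row] in pixels, amid what is visible of it).
- ctrl.tip_of(query, picture): "at" ([column, row] in pixels: a listed point, or the origin of a listed thing).
The state is a dict: "time": time; "qpos": joint angles; "dq": joint speeds; "joint_efforts": joint torques, N m; "eef_pos": TCP position; "tcp_rot": TCP orientation; "contact_force": force on the tool from outside, world axes, zero at the start; "wrist_torque": the same for the moment, N m; "opening": opening from 0.0 (shut) to 1.0 (fully open); "finger_force": force on a finger pad.
Only numpy, scipy, OpenCV 4.12 (cv2) and the standard library are available. Lean on these libraries where they do the work, as an engineer would, in place of code of your own. Each camera call takes 0.05 s, during which the arm holds its last target. There are 200 camera calls.

## Working session

There is one attempt and no reset: what is moved stays moved. The work goes in short steps, Python scripts to look and compute and a shell command to move; the robot and the scene stay as the last step left them, time stands still between calls to the robot, and variables do not carry over. Pictures are saved under pics/ and viewed, at most 10 in all, crops included, and the job is handed in when it is done.

```bash
mkdir -p pics; cat > h.py <<'E'
import numpy as np, cv2
from plant import ctrl
from scipy.spatial.transform import Rotation as R
def pose(s):
    return np.array(s["eef_pos"]),R.from_quat(s["tcp_rot"])
def cam(name):
    s=ctrl.get_state(); p=ctrl.read_camera(name)
    if name=="wrist":
        t,r=pose(s); T=np.eye(4);T[:3,:3]=r.as_matrix();T[:3,3]=t; T=T@np.array(p["mount"])
    else:
        T=np.eye(4); q=np.array(p["rotation"]); T[:3,:3]=q if q.shape==(3,3) else R.from_quat(q).as_matrix(); T[:3,3]=p["xyz"]
    p["T"]=T; p["K"]=np.array([[p["fx"],0,p["cx"]],[0,p["fy"],p["cy"]],[0,0,1]])
    return p
def ray(p,uv):
    n=cv2.undistortPoints(np.array(uv,float).reshape(-1,1,2),p["K"],np.array(p["D"],float))[:,0]
    return np.c_[n,np.ones(len(n))]
def onz(p,uv,z):
    d=ray(p,uv)@p["T"][:3,:3].T; o=p["T"][:3,3]
    return o+d*((z-o[2])/d[:,2])[:,None]
def cloud(p):
    v,u=np.mgrid[:400,:640]; d=ray(p,np.stack([u,v],-1))*p["depth"].reshape(-1,1)
    return (d@p["T"][:3,:3].T+p["T"][:3,3]).reshape(400,640,3)
def proj(p,X):
    Ti=np.linalg.inv(p["T"]); r,_=cv2.Rodrigues(Ti[:3,:3])
    return cv2.projectPoints(np.array(X,float).reshape(-1,1,3),r,Ti[:3,3],p["K"],np.array(p["D"],float))[0][:,0]
def save(p,f,box=None,scale=1):
    im=p["pixels"][:,:,::-1]
    if box: im=im[box[1]:box[3],box[0]:box[2]]
    cv2.imwrite("pics/"+f,cv2.resize(im,None,fx=scale,fy=scale,interpolation=cv2.INTER_CUBIC))
E
cat > a.py <<'E'
from h import *
np.set_printoptions(precision=4,suppress=True)
for n in ("top","scene"):
    p=cam(n); save(p,n+"0.png"); C=cloud(p); np.savez(n+"0.npz",C=C,px=p["pixels"])
    print(n,p["T"][:3,3],p["fx"],p["rotation"])
    for q in "jig batten template tray tray_wide camera_stand lens log screwdriver glue brush".split():
        for f in (ctrl.tip_of,ctrl.spot_in):
            for d in f(q,p)[:1]:
                u,v=np.round(d["at"]).astype(int)
                print(q,f.__name__,round(d["score"],2),d["at"],C[v,u] if 0<=u<640 and 0<=v<400 else "")
print(ctrl.get_state())
E
python3 a.py
```

```text
top [0.4969 0.0107 0.9458] 386.05819125570554 [-0.7     0.7106 -0.0562  0.0439]
jig call 0.65 [202.2, 243.0] [0.5226 0.2685 0.0428]
jig call 0.97 [205.4, 243.5] [0.5211 0.2712 0.0079]
batten call 0.68 [443.2, 236.6] [ 0.5288 -0.3062  0.0076]
batten call 0.48 [188.3, 265.7] [0.4696 0.3077 0.0172]
template call 0.97 [192.8, 240.7] [0.5262 0.2776 0.0814]
template call 0.83 [193.2, 242.9] [0.5218 0.2782 0.0792]
tray call 0.68 [434.4, 232.2] [ 0.5411 -0.2831  0.0126]
tray call 0.73 [444.0, 238.2] [ 0.5266 -0.3107  0.0012]
tray_wide call 0.74 [447.1, 235.2] [ 0.5336 -0.3174  0.0046]
camera_stand call 0.72 [309.8, 180.1] [ 0.6758  0.0164 -0.0002]
camera_stand call 0.73 [308.2, 174.6] [0.6676 0.0201 0.1034]
lens call 0.25 [200.4, 241.9] [0.525  0.2734 0.0423]
lens call 0.89 [304.1, 170.0] [0.6782 0.0288 0.1075]
log call 0.78 [327.5, 283.9] [ 0.4264 -0.0212  0.0645]
screwdriver call 0.91 [403.6, 133.9] [ 0.7873 -0.2209  0.015 ]
screwdriver call 0.91 [409.9, 118.4] [ 0.8258 -0.2357  0.0241]
glue call 0.96 [221.7, 145.0] [0.7462 0.2184 0.0775]
brush call 0.59 [425.4, 223.2] [ 0.5626 -0.2589  0.
[... 1126 characters left out ...]
[322.0, 326.5] [0.7756 0.258  0.0334]
glue call 0.89 [321.2, 311.0] [0.7756 0.2543 0.0851]
brush call 0.79 [280.9, 175.6] [ 0.5702 -0.2458  0.0221]
brush call 0.76 [277.8, 171.5] [ 0.5671 -0.2696  0.0223]
{'time': 2.3, 'qpos': array([ 0.952 ,  0.2863,  1.5767,  0.    ,  1.2786, -0.15  ]), 'dq': array([ 0.0001, -0.0014, -0.0012, -0.0003, -0.0002, -0.0002]), 'joint_efforts': array([  0.0001, -40.5945, -29.293 ,  -0.0002,   0.0006,  -0.    ]), 'eef_pos': array([0.3049, 0.6022, 0.2313]), 'tcp_rot': array([ 0.2323,  0.9727, -0.    , -0.    ]), 'contact_force': array([ 0.2375, -0.5222,  0.3247]), 'wrist_torque': array([-0.0099, -0.0145, -0.0082]), 'finger_force': 0.0, 'opening': 1.000805834845774}
```

```bash
python3 -m inch --help | head -20
```

```text
invalid input: not JSON, or not a number
```

View top.

View pics/top0.png

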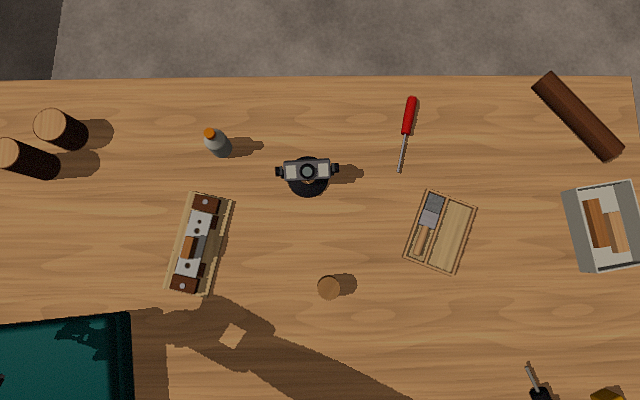

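View pics/scene0.png

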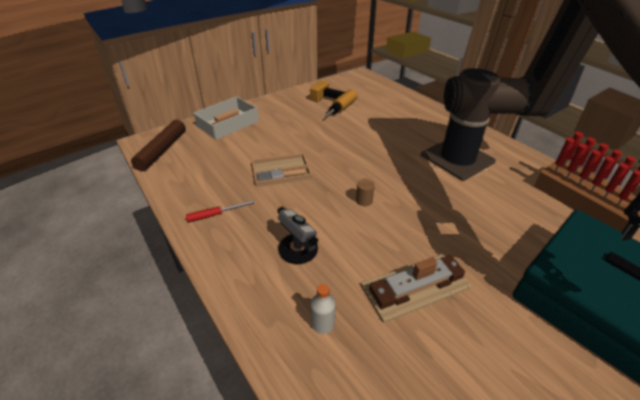

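```bash
cat > b.py <<'E'
import numpy as np, cv2
np.set_printoptions(precision=4,suppress=True)
for n in ("top","scene"):
    z=np.load(n+"0.npz"); C=z["C"]
    def rect(c,r,lo,hi,name,er=0):
        m=(np.linalg.norm(C[:,:,:2]-c,axis=2)<r)&(C[:,:,2]>lo)&(C[:,:,2]<hi)
        P=C[m]; 
        if len(P)<8: print(n,name,len(P)); return P
        (cx,cy),(w,h),a=cv2.minAreaRect((P[:,:2]*1000).astype(np.float32))
        if w<h: w,h,a=h,w,a+90
        print(n,name,len(P),"c",cx,cy,"size",w,h,"ang",a,"med",np.median(P,0))
        return P
    rect((.525,.28),.15,.006,.1,"jig")
    rect((.525,.28),.1,.036,.052,"template plate+stops")
    rect((.525,.28),.06,.060,.1,"grip")
    rect((.53,-.29),.12,.012,.025,"tray")
    rect((.53,-.29),.12,.003,.009,"floor")
    P=rect((.685,.02),.1,.004,.07,"foot")
    P=rect((.68,.02),.09,.07,.14,"head")
    rect((.43,-.01),.05,.03,.08,"log")
    # lens plane
    u=(P[:,2]>.095)
    for k in range(5):
        Q=P[u]; c=Q.mean(0); nn=np.linalg.svd(Q-c)[2][2]; nn*=np.sign(nn[2]); u=(abs((P-c)@nn)<.004)
    print("head plane",c,nn,u.sum(),np.arccos(nn[2]),"az",np.degrees(np.arctan2(nn[1],nn[0])))
E
python3 b.py
```

```text
top jig 4534 c 523.3309326171875 288.1628723144531 size 239.53558349609375 112.72039794921875 ang 165.88297271728516 med [0.5196 0.2809 0.0215]
top template plate+stops 1341 c 527.088134765625 288.71923828125 size 199.46249389648438 60.30113220214844 ang 167.07682037353516 med [0.5347 0.284  0.0411]
top grip 275 c 512.4954223632812 290.7548828125 size 50.3876953125 21.266944885253906 ang 166.82582092285156 med [0.5111 0.2875 0.0829]
top tray 1569 c 542.123779296875 -295.53399658203125 size 181.1595916748047 130.40684509277344 ang 158.1121368408203 med [ 0.5648 -0.2757  0.0202]
top floor 1900 c 530.2969970703125 -293.318603515625 size 234.81375122070312 214.2199249267578 ang 18.06017303466797 med [ 0.5242 -0.3132  0.0048]
top foot 581 c 682.4138793945312 13.103652954101562 size 152.60496520996094 123.21954345703125 ang 125.90036392211914 med [0.6585 0.0218 0.0109]
top head 1120 c 684.1197509765625 23.473777770996094 size 143.1685333251953 48.62812805175781 ang 92.31209421157837 med [0.6815 0.0223 0.0994]
top log 445 c 417.2794494628906 -21.06751823425293 size 51.77996826171875 49.2543
[... 754 characters left out ...]
691  0.0198]
scene floor 535 c 542.58447265625 -281.2418518066406 size 209.7673797607422 197.50515747070312 ang 178.37425994873047 med [ 0.5328 -0.3212  0.0055]
scene foot 776 c 687.4791870117188 28.386058807373047 size 102.4659194946289 94.79127502441406 ang 138.22845458984375 med [0.6955 0.0403 0.0124]
scene head 803 c 684.1312866210938 23.881423950195312 size 146.43661499023438 48.42853927612305 ang 92.65313267707825 med [0.6901 0.0384 0.0988]
scene log 312 c 418.6455078125 -20.835163116455078 size 52.402645111083984 49.46289825439453 ang 86.07930755615234 med [ 0.426  -0.0124  0.0628]
head plane [0.6859 0.0384 0.1022] [-0.2177  0.0265  0.9757] 369 0.2210821580956671 az 173.07005987477143
```

```bash
python3 -m inch '[[0,0,0,0,7],[0,0,0,0,14],[0,0,0,0,21]]' 30
```

```text
time: 2.55
eef_pos: [0.3049, 0.6022, 0.2313]
tcp_rot: [0.408, 0.913, 0.0, -0.0]
contact_force: [1.2, -0.5, 0.7]
opening: 1.0
finger_force: 0.0
```

```bash
for i in 1; do python3 -m inch '[[0,0.015,0.037,-0.02,0],[0,0.03,0.074,-0.04,0],[0,0.045,0.111,-0.06,0],[0,0.06,0.148,-0.08,0],[0,0.075,0.186,-0.1,0]]'; python3 -m inch '[[0,0.015,0.037,0,0],[0,0.03,0.074,0,0],[0,0.045,0.111,0,0],[0,0.06,0.148,0,0],[0,0.075,0.186,0,0]]';  python3 -m inch '[[0,0.015,0.037,0,0],[0,0.03,0.074,0,0],[0,0.045,0.111,0,0]]'; done; python3 -c "
from plant import ctrl;print(ctrl.get_state()['qpos'])"
```

```text
time: 2.97
eef_pos: [0.3867, 0.771, 0.3257]
tcp_rot: [0.406, 0.914, 0.0, 0.0]
contact_force: [0.2, 1.8, 0.5]
opening: 0.994
finger_force: 0.0
time: 3.38
eef_pos: [0.4322, 0.8664, 0.2893]
tcp_rot: [0.406, 0.914, 0.001, -0.001]
contact_force: [0.3, 0.5, -4.4]
opening: 0.999
finger_force: 0.0
time: 3.63
eef_pos: [0.4376, 0.8793, 0.2877]
tcp_rot: [0.405, 0.914, 0.026, 0.001]
contact_force: [-0.3, -0.2, 0.8]
opening: 1.002
finger_force: 0.0
[1.00474428 1.13368509 0.21002173 0.0052522  1.74560299 0.27015373]
```

```bash
python3 -m inch '[[0,0.015,0.037,0,0],[0,0.03,0.074,0,0],[0,0.045,0.111,0,0],[0,0.06,0.148,0,0],[0,0.075,0.186,0,0]]';  python3 -m inch '[[0,0.015,0.037,0,0],[0,0.03,0.074,0,0],[0,0.045,0.111,0,0],[0,0.06,0.148,0,0],[0,0.075,0.186,0,0]]'; python3 -m inch '[[0,-0.015,-0.037,0,0],[0,-0.03,-0.074,0,0],[0,-0.045,-0.111,0,0],[0,-0.06,-0.148,0,0],[0,-0.075,-0.186,0,0]]';python3 -c "
from plant import ctrl;print(ctrl.get_state()['qpos'])"
```

```text
time: 4.05
eef_pos: [0.4428, 0.8923, 0.2621]
tcp_rot: [0.405, 0.913, 0.039, 0.002]
contact_force: [-0.5, 0.3, 0.1]
opening: 0.997
finger_force: 0.0
time: 4.47
eef_pos: [0.4471, 0.9035, 0.2413]
tcp_rot: [0.405, 0.913, 0.052, 0.002]
contact_force: [0.4, 0.1, 0.2]
opening: 1.001
finger_force: 0.0
time: 4.88
eef_pos: [0.3804, 0.7655, 0.2259]
tcp_rot: [0.405, 0.913, 0.052, 0.002]
contact_force: [0.7, 0.7, 0.5]
opening: 0.998
finger_force: 0.0
[0.98755988 0.63580448 1.11530776 0.01301584 1.28656125 0.24912864]
```

```bash
cat > go.py <<'E'
import sys
from h import *
np.set_printoptions(precision=4,suppress=True)
# go.py x y z [az]: shift in tool axes to put TCP there, turn so tool x azimuth = az
def info():
    s=ctrl.get_state(); t,r=pose(s); M=r.as_matrix()
    az=np.degrees(np.arctan2(M[1,0],M[0,0]))
    print("t",round(s["time"],2),"tcp",t,"z",M[:,2],"tilt",np.arccos(min(1,-M[2,2])).round(4),"xaz",az.round(2),"yz",M[2,1].round(4),"xz",M[2,0].round(4),"q",s["qpos"],"open",round(s["opening"],3),"F",s["finger_force"],s["contact_force"])
    return t,M,az
if __name__=="__main__":
    t,M,az=info(); a=[float(v) for v in sys.argv[1:]]
    if len(a)>2:
        d=M.T@(np.array(a[:3])-t); n=np.linalg.norm(d)
        print("shift",d,"norm",n.round(4),"rows",(n/.0417).round(1))
    if len(a)>3:
        turn=-(a[3]-az); turn=(turn+180)%360-180; print("turn",turn.round(2),"rows",abs(turn/7.16).round(1))
E
python3 go.py .40 .23 .28 166.2
```

```text
t 4.88 tcp [0.3804 0.7655 0.2259] z [ 0.0467  0.0935 -0.9945] tilt 0.1047 xaz 132.24 yz 0.0974 xz 0.038 q [0.9876 0.6358 1.1153 0.013  1.2866 0.2491] open 0.998 F 0.0 [0.6598 0.6808 0.546 ]
shift [-0.4072 -0.3371 -0.103 ] norm 0.5386 rows 12.9
turn -33.96 rows 4.7
```

```bash
python3 -m inch '[[0,-0.03,-0.025,-0.008,0],[0,-0.06,-0.05,-0.016,0],[0,-0.09,-0.075,-0.024,0],[0,-0.12,-0.1,-0.032,0],[0,-0.15,-0.125,-0.04,0]]' >/dev/null; python3 -m inch '[[0,-0.03,-0.025,-0.008,0],[0,-0.06,-0.05,-0.016,0],[0,-0.09,-0.075,-0.024,0],[0,-0.12,-0.1,-0.032,0],[0,-0.15,-0.125,-0.04,0]]' >/dev/null;  python3 -m inch '[[0,-0.03,-0.025,-0.008,-7],[0,-0.06,-0.05,-0.016,-14],[0,-0.09,-0.075,-0.023,-21],[0,-0.107,-0.087,-0.023,-28],[0,-0.107,-0.087,-0.023,-34]]' ; python3 go.py .22 .13 .28
```

```text
time: 6.13
eef_pos: [0.4013, 0.2283, 0.2816]
tcp_rot: [0.127, 0.991, 0.048, 0.019]
contact_force: [-0.3, 1.1, -0.2]
opening: 0.999
finger_force: 0.0
t 6.13 tcp [0.4013 0.2283 0.2816] z [ 0.0491  0.0908 -0.9947] tilt 0.1035 xaz 165.35 yz 0.1003 xz -0.0247 q [ 0.2548 -0.2943  2.0664  0.0785  1.2996 -1.0799] open 0.999 F 0.0 [-0.3346  1.0851 -0.2343]
shift [ 0.1506 -0.14   -0.0162] norm 0.2062 rows 4.9
```

```bash
python3 -m inch '[[0,0.03,-0.028,0,0],[0,0.06,-0.056,0,0],[0,0.09,-0.084,0,0],[0,0.12,-0.112,0,0],[0,0.15,-0.14,0,0]]' >/dev/null; python3 -m inch '[[0,0.03,-0.028,0,0],[0,0.06,-0.056,0,0],[0,0.09,-0.084,0,0],[0,0.12,-0.112,0,0],[0,0.15,-0.14,0,0]]' ; python3 go.py .3 .4 .28
```

```text
time: 6.97
eef_pos: [0.2236, 0.1368, 0.2513]
tcp_rot: [0.127, 0.991, 0.04, 0.005]
contact_force: [0.6, 0.6, 0.5]
opening: 0.998
finger_force: 0.0
t 6.97 tcp [0.2236 0.1368 0.2513] z [ 0.0202  0.0772 -0.9968] tilt 0.0799 xaz 165.43 yz 0.0798 xz -0.0001 q [ 0.0746 -0.8961  2.4609  0.0756  1.5509 -1.2425] open 0.998 F 0.0 [0.6454 0.6097 0.459 ]
shift [-0.0078  0.2754 -0.0067] norm 0.2756 rows 6.6
```

```bash
python3 -m inch '[[0,0.04,0.005,0,0],[0,0.08,0.02,0,0],[0,0.12,0.05,0,0],[0,0.15,0.09,0,0],[0,0.15,0.12,0,0]]' ; python3 go.py .1 .3 .28;  python3 -m inch '[[0,0,-0.04,0,0],[0,0,-0.08,0,0],[0,0,-0.12,0,0],[0,0,-0.16,0,0],[0,0,-0.2,0,0]]';python3 go.py .1 .3 .28
```

```text
time: 7.38
eef_pos: [0.1073, 0.2842, 0.262]
tcp_rot: [0.127, 0.991, 0.043, 0.006]
contact_force: [2.3, -0.7, 1.1]
opening: 1.0
finger_force: 0.0
t 7.38 tcp [0.1073 0.2842 0.262 ] z [ 0.0231  0.0839 -0.9962] tilt 0.0871 xaz 165.45 yz 0.087 xz -0.0013 q [ 0.8371 -0.7664  2.387   0.0394  1.4432 -0.4832] open 1.0 F 0.0 [ 2.2604 -0.6778  1.0959]
shift [ 0.011   0.015  -0.0167] norm 0.025 rows 0.6
time: 7.8
eef_pos: [0.1193, 0.2323, 0.2459]
tcp_rot: [0.128, 0.991, 0.028, -0.0]
contact_force: [0.8, -0.0, 0.3]
opening: 0.998
finger_force: 0.0
t 7.8 tcp [0.1193 0.2323 0.2459] z [ 0.007   0.056  -0.9984] tilt 0.0565 xaz 165.29 yz 0.056 xz 0.0075 q [ 0.6576 -0.8961  2.4697  0.0401  1.5282 -0.6572] open 0.998 F 0.0 [ 0.8191 -0.0105  0.3397]
shift [ 0.0361  0.0624 -0.0304] norm 0.0782 rows 1.9
```

```bash
python3 -m inch '[[0,-0.005,-0.04,0,0],[0,-0.01,-0.08,0,0],[0,-0.015,-0.12,0,0],[0,-0.02,-0.16,0,0],[0,-0.025,-0.2,0,0]]';python3 go.py .1 .3 .28
```

```text
time: 8.22
eef_pos: [0.1734, 0.1833, 0.2382]
tcp_rot: [0.13, 0.991, 0.018, -0.008]
contact_force: [0.6, -0.4, 0.5]
opening: 0.998
finger_force: 0.0
t 8.22 tcp [0.1734 0.1833 0.2382] z [-0.0111  0.037  -0.9993] tilt 0.0387 xaz 165.09 yz 0.0329 xz 0.0202 q [ 0.3599 -0.8961  2.4828  0.0386  1.5522 -0.9511] open 0.998 F 0.0 [ 0.6066 -0.3675  0.4906]
shift [ 0.1018  0.0951 -0.0366] norm 0.144 rows 3.5
```

```bash
python3 -m inch '[[0,0.035,0.02,0,0],[0,0.07,0.045,0,0],[0,0.105,0.075,0,0],[0,0.14,0.105,0,0],[0,0.175,0.13,0,0]]'; python3 go.py -.1 .28 .26
```

```text
time: 8.63
eef_pos: [0.0463, 0.3441, 0.2475]
tcp_rot: [0.131, 0.991, 0.021, -0.008]
contact_force: [1.0, -0.3, 0.6]
opening: 0.999
finger_force: 0.0
t 8.63 tcp [0.0463 0.3441 0.2475] z [-0.0097  0.0437 -0.999 ] tilt 0.0448 xaz 164.92 yz 0.0396 xz 0.0207 q [ 1.1214 -0.5716  2.311   0.0283  1.3671 -0.1911] open 0.999 F 0.0 [ 0.9768 -0.309   0.5675]
shift [ 0.1248 -0.0994 -0.0139] norm 0.1602 rows 3.8
```

```bash
python3 -m inch '[[0,0.03,-0.023,0,0],[0,0.06,-0.046,0,0],[0,0.091,-0.07,0,0]]'; python3 go.py;  python3 -m inch '[[0,-0.02,-0.034,0,0],[0,-0.04,-0.068,0,0],[0,-0.06,-0.102,0,0],[0,-0.08,-0.136,0,0]]'; python3 go.py
```

```text
time: 8.88
eef_pos: [-0.0604, 0.2981, 0.2457]
tcp_rot: [0.131, 0.991, 0.018, -0.009]
contact_force: [-1.7, 0.6, -1.1]
opening: 1.001
finger_force: 0.0
t 8.88 tcp [-0.0604  0.2981  0.2457] z [-0.0138  0.0381 -0.9992] tilt 0.0406 xaz 164.98 yz 0.0332 xz 0.0232 q [ 1.4155 -0.7169  2.3909  0.0197  1.432   0.1048] open 1.001 F 0.0 [-1.7178  0.6139 -1.1375]
time: 9.22
eef_pos: [-0.0363, 0.2483, 0.238]
tcp_rot: [0.129, 0.992, 0.005, -0.006]
contact_force: [1.0, 0.3, -0.9]
opening: 1.0
finger_force: 0.0
t 9.22 tcp [-0.0363  0.2483  0.238 ] z [-0.0095  0.0119 -0.9999] tilt 0.0153 xaz 165.16 yz 0.0091 xz 0.0123 q [ 1.2887 -0.8962  2.4829  0.0125  1.5461 -0.0233] open 1.0 F 0.0 [ 0.9527  0.3233 -0.9169]
```

```bash
python3 -m inch '[[0,-0.03,-0.024,0,0],[0,-0.06,-0.048,0,0]]'>/dev/null; python3 go.py .513 .2915 .25 166.2
```

```text
t 9.38 tcp [0.0022 0.2445 0.2381] z [-0.0093 -0.0125 -0.9999] tilt 0.0156 xaz 165.2 yz -0.0145 xz 0.0058 q [ 1.133  -0.8961  2.4826  0.0031  1.5703 -0.1796] open 1.001 F 0.0 [ 0.1877  0.6339 -0.8662]
shift [-0.4818  0.1757 -0.0172] norm 0.5131 rows 12.3
turn -1.0 rows 0.1
```

```bash
python3 -m inch '[[0,-0.037,0.013,-0.002,0],[0,-0.074,0.026,-0.004,0],[0,-0.111,0.039,-0.006,0],[0,-0.148,0.053,-0.008,0],[0,-0.185,0.067,-0.01,0]]'>/dev/null; python3 -m inch '[[0,-0.037,0.013,-0.002,0],[0,-0.074,0.026,-0.003,0],[0,-0.111,0.039,-0.003,0],[0,-0.148,0.053,-0.003,0],[0,-0.185,0.067,-0.003,0]]'>/dev/null; python3 -m inch '[[0,-0.037,0.013,0,-1],[0,-0.074,0.026,0,-1],[0,-0.11,0.04,0,-1],[0,-0.112,0.042,0,-1]]'; cat > w.py <<'E'
import sys
from go import *
t,M,az=info()
p=cam("wrist"); save(p,sys.argv[1]); C=cloud(p); np.savez("w.npz",C=C,px=p["pixels"],T=p["T"])
lo,hi=float(sys.argv[2]),float(sys.argv[3]); c=np.array([float(sys.argv[4]),float(sys.argv[5])]); rad=float(sys.argv[6])
P=C[(C[:,:,2]>lo)&(C[:,:,2]<hi)&(np.linalg.norm(C[:,:,:2]-c,axis=2)<rad)]
(cx,cy),(w,h),a=cv2.minAreaRect((P[:,:2]*1000).astype(np.float32))
if w<h: w,h,a=h,w,a+90
print("n",len(P),"c",cx,cy,"size",w,h,"ang",a,"medz",np.median(P[:,2]))
E
python3 w.py w1.png .065 .1 .513 .2915 .05
```

```text
time: 10.55
eef_pos: [0.5189, 0.2893, 0.245]
tcp_rot: [0.123, 0.992, -0.007, -0.001]
contact_force: [-1.1, -0.5, 0.2]
opening: 0.999
finger_force: 0.0
t 10.55 tcp [0.5189 0.2893 0.245 ] z [-0.0046 -0.0136 -0.9999] tilt 0.0144 xaz 165.85 yz -0.0144 xz 0.0011 q [ 0.3427  0.1051  1.7614 -0.0118  1.284  -0.9778] open 0.999 F 0.0 [-1.1209 -0.5463  0.1896]
n 1160 c 514.1483764648438 293.56793212890625 size 50.46898651123047 18.86004638671875 ang 166.2507553100586 medz 0.08440756542474198
```

```bash
python3 go.py .5142 .2933 .053 166.2
```

```text
t 10.6 tcp [0.5163 0.2898 0.2451] z [-0.007  -0.0137 -0.9999] tilt 0.0154 xaz 165.92 yz -0.015 xz 0.0035 q [ 0.3447  0.1017  1.7649 -0.011   1.2862 -0.9772] open 1.0 F 0.0 [ 0.1177 -0.23    0.5163]
shift [0.0022 0.0058 0.1921] norm 0.1922 rows 4.6
turn -0.28 rows 0.0
```

```bash
python3 -m inch '[[0,0.001,0.003,0.038,0],[0,0.002,0.006,0.076,0],[0,0.002,0.006,0.114,0],[0,0.002,0.006,0.15,0],[0,0.002,0.006,0.175,0]]' 45 >/dev/null; python3 -m inch '[[0,0,0,0.01,0],[0,0,0,0.017,0],[1,0,0,0.017,0],[1,0,0,0.017,0],[1,0,0,0.017,0]]'; python3 -m inch '[[1,0,0,0,0],[1,0,0,0,0],[1,0,0,0,0],[1,0,0,0,0],[1,0,0,0,0]]';python3 go.py .5142 .2933 .053
```

```text
time: 11.43
eef_pos: [0.5102, 0.297, 0.055]
tcp_rot: [0.118, 0.993, -0.007, -0.002]
contact_force: [0.4, 0.7, 0.8]
opening: 0.605
finger_force: 0.0
time: 11.85
eef_pos: [0.5089, 0.297, 0.0531]
tcp_rot: [0.118, 0.993, -0.008, -0.004]
contact_force: [-1.0, -0.4, 4.2]
opening: 0.224
finger_force: 49.2
t 11.85 tcp [0.5089 0.297  0.0531] z [-0.0089 -0.0148 -0.9999] tilt 0.0173 xaz 166.44 yz -0.0165 xz 0.0052 q [ 0.3608  0.3165  1.8954 -0.0132  0.9433 -0.9656] open 0.224 F 49.198222160339355 [-1.0486 -0.3643  4.2436]
shift [-0.006  -0.0024  0.0001] norm 0.0065 rows 0.2
```

```bash
python3 -m inch '[[1,0,0,-0.01,0],[1,0,0,-0.03,0],[1,0,0,-0.065,0],[1,0,0,-0.105,0],[1,0,0,-0.14,0]]'; python3 go.py .5177 -.313 .19 158
```

```text
time: 12.27
eef_pos: [0.5091, 0.2987, 0.1935]
tcp_rot: [0.118, 0.993, -0.009, -0.005]
contact_force: [0.4, 0.5, -0.8]
opening: 0.223
finger_force: 48.5
t 12.27 tcp [0.5091 0.2987 0.1935] z [-0.0118 -0.0159 -0.9998] tilt 0.0198 xaz 166.44 yz -0.0182 xz 0.0077 q [ 0.3633  0.1452  1.814  -0.0114  1.199  -0.9666] open 0.223 F 48.53752076625824 [ 0.3725  0.5442 -0.8087]
shift [-0.1518 -0.5925  0.0131] norm 0.6117 rows 14.7
turn 8.44 rows 1.2
```

```bash
python3 -m inch '[[1,-0.005,-0.02,0,0],[1,-0.014,-0.055,0,0],[1,-0.024,-0.094,0,0],[1,-0.034,-0.133,0,0],[1,-0.044,-0.172,0,0]]'>/dev/null; python3 -m inch '[[1,-0.01,-0.039,0,0],[1,-0.02,-0.078,0,0],[1,-0.03,-0.117,0,0],[1,-0.04,-0.156,0,0],[1,-0.05,-0.195,0,0]]'>/dev/null; python3 -m inch '[[1,-0.01,-0.039,0,0],[1,-0.02,-0.078,0,3],[1,-0.03,-0.117,0,6],[1,-0.04,-0.15,0,8.4],[1,-0.044,-0.17,0,8.4]]'; python3 go.py .5177 -.313 .15 158
```

```text
time: 13.52
eef_pos: [0.5174, -0.259, 0.2005]
tcp_rot: [0.192, 0.981, -0.009, -0.004]
contact_force: [0.0, -0.5, -1.4]
opening: 0.226
finger_force: 48.5
t 13.52 tcp [ 0.5174 -0.259   0.2005] z [-0.0108 -0.0162 -0.9998] tilt 0.0195 xaz 157.8 yz -0.0191 xz 0.0039 q [-0.6308  0.1045  1.8456 -0.0209  1.1907 -1.8064] open 0.226 F 48.510940074920654 [ 0.0124 -0.4537 -1.4466]
shift [-0.0209 -0.049   0.0513] norm 0.074 rows 1.8
turn -0.2 rows 0.0
```

```bash
cat > c.py <<'E'
from h import *
p=cam("wrist"); save(p,"w2.png"); print(ctrl.get_state()["time"])
for q in ("tray_wide","tray","template"):
    for d in ctrl.tip_of(q,p)[:1]:
        print(q,d, onz(p,[d["at"]],.005 if q!="template" else .1))
C=cloud(p); np.savez("w.npz",C=C,px=p["pixels"])
E
python3 c.py
```

```text
13.5667
tray_wide {'at': [277.8, 207.1], 'score': 0.83} [[ 0.53560604 -0.31737975  0.005     ]]
template {'at': [316.3, 270.9], 'score': 0.71} [[ 0.57275032 -0.28579968  0.1       ]]
```

```bash
python3 -m inch '[[1,-0.01,-0.025,0.02,0],[1,-0.02,-0.049,0.04,0],[1,-0.021,-0.049,0.075,0],[1,-0.021,-0.049,0.1,0],[1,-0.021,-0.049,0.1,0]]'; python3 go.py .5177 -.313 .021 158; cat > d.py <<'E'
from h import *
p=cam("top"); save(p,"top2.png",(380,160,500,300),5)
C=cloud(p); np.savez("t2.npz",C=C,px=p["pixels"])
E
python3 d.py
```

```text
time: 14.13
eef_pos: [0.5144, -0.3059, 0.0944]
tcp_rot: [0.19, 0.982, -0.005, -0.01]
contact_force: [-1.4, 1.1, -2.8]
opening: 0.222
finger_force: 48.5
t 14.13 tcp [ 0.5144 -0.3059  0.0944] z [-0.0209 -0.0062 -0.9998] tilt 0.0218 xaz 158.1 yz -0.0136 xz 0.017 q [-0.6982  0.2755  1.8582 -0.0213  1.02   -1.8756] open 0.222 F 48.47682237625122 [-1.4276  1.095  -2.8178]
shift [-0.0069 -0.0044  0.0734] norm 0.0738 rows 1.8
turn 0.1 rows 0.0
```

View pics/w2.png

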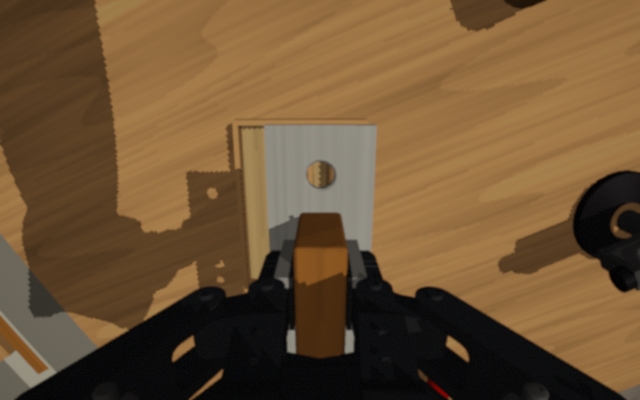

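```bash
python3 -m inch '[[1,-0.006,-0.004,0.015,0],[1,-0.006,-0.004,0.03,0],[1,-0.006,-0.004,0.03,0],[1,-0.006,-0.004,0.03,0]]'; python3 go.py .5177 -.313 .022 158; python3 d.py
```

```text
time: 14.52
eef_pos: [0.5225, -0.316, 0.0728]
tcp_rot: [0.19, 0.982, -0.009, -0.003]
contact_force: [0.3, 0.6, -1.5]
opening: 0.23
finger_force: 48.6
t 14.52 tcp [ 0.5225 -0.316   0.0728] z [-0.0099 -0.0157 -0.9998] tilt 0.0186 xaz 158.11 yz -0.0183 xz 0.0034 q [-0.7023  0.322   1.845  -0.0223  0.9722 -1.8786] open 0.23 F 48.56735944747925 [ 0.3457  0.6194 -1.4799]
shift [0.0054 0.0019 0.0508] norm 0.0511 rows 1.2
turn 0.11 rows 0.0
```

View pics/top2.png

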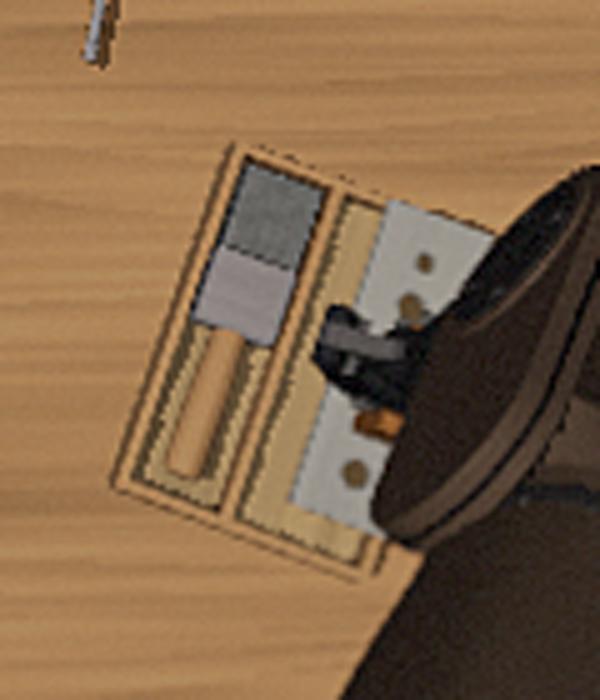

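```bash
cat > e.py <<'E'
import numpy as np
C=np.load("t2.npz")["C"]; a=np.radians(-22); R=np.array([[np.cos(a),np.sin(a)],[-np.sin(a),np.cos(a)]])
L=(C[:,:,:2]-[.5423,-.295])@R.T*1000; z=C[:,:,2]*1000
m=(z>50)&(z<72)&(abs(L[:,:,0])<110)&(abs(L[:,:,1]+30)<60); x,y=L[m].T
for lo in range(-95,100,10):
    k=(x>lo)&(x<lo+10)
    if k.sum()>3: print(lo,k.sum(),"ymax",np.percentile(y[k],97).round(1),"z",np.median(z[m][k]).round(1))
print("x range",np.percentile(x,[.5,99.5]))
m=(z>12)&(z<25)&(abs(L[:,:,0])<110)&(abs(L[:,:,1])<90);x,y=L[m].T
k=abs(x)<60;print("walls y hist",np.histogram(y[k],bins=np.arange(-10,75,2.5)))
print(np.percentile(x,[.5,99.5]))
E
python3 e.py
```

```text
-75 56 ymax -5.0 z 62.1
-65 71 ymax -5.1 z 62.6
-55 46 ymax -4.6 z 62.1
-45 66 ymax -4.2 z 62.0
-35 57 ymax -4.4 z 62.1
-25 27 ymax -4.2 z 61.7
15 23 ymax -7.9 z 62.3
25 49 ymax -4.4 z 61.6
35 66 ymax -4.7 z 62.3
45 76 ymax -4.4 z 62.4
55 73 ymax -4.7 z 62.1
65 90 ymax -5.2 z 62.5
75 37 ymax -5.3 z 62.2
x range [-71.25920564  78.72226724]
walls y hist (array([ 0,  0,  0,  0,  0,  0, 26, 53, 61,  6, 15, 25, 17, 23, 29, 43, 43,
       38, 48, 41, 54, 56, 21, 22, 21, 32, 21, 26, 56, 54,  0,  0,  0]), array([-10. ,  -7.5,  -5. ,  -2.5,   0. ,   2.5,   5. ,   7.5,  10. ,
        12.5,  15. ,  17.5,  20. ,  22.5,  25. ,  27.5,  30. ,  32.5,
        35. ,  37.5,  40. ,  42.5,  45. ,  47.5,  50. ,  52.5,  55. ,
        57.5,  60. ,  62.5,  65. ,  67.5,  70. ,  72.5]))
[-90.34800803  89.96738049]
```

```bash
python3 -m inch '[[1,0.004,0.003,0.012,0],[1,0.004,0.003,0.025,0],[1,0.004,0.003,0.038,0],[1,0.004,0.003,0.046,0],[1,0.004,0.003,0.05,0]]'; python3 -m inch '[[1,0,0,0.0005,0],[1,0,0,0.001,0]]'; python3 go.py .5177 -.313 .022 158
```

```text
time: 14.98
eef_pos: [0.5172, -0.3123, 0.02]
tcp_rot: [0.191, 0.982, -0.007, -0.006]
contact_force: [-11.3, 5.8, 19.9]
opening: 0.227
finger_force: 51.6
time: 15.15
eef_pos: [0.5185, -0.3133, 0.0202]
tcp_rot: [0.191, 0.982, -0.008, -0.004]
contact_force: [-2.0, 0.6, 2.3]
opening: 0.227
finger_force: 49.4
t 15.15 tcp [ 0.5185 -0.3133  0.0202] z [-0.0114 -0.0146 -0.9998] tilt 0.0186 xaz 158.02 yz -0.0178 xz 0.0051 q [-0.7031  0.3925  1.8681 -0.024   0.8804 -1.875 ] open 0.227 F 49.36813473701477 [-1.9947  0.6295  2.3243]
shift [ 0.0009 -0.0001 -0.0018] norm 0.002 rows 0.0
turn 0.02 rows 0.0
```

```bash
python3 -m inch '[[0.65,0,0,0,0],[0.65,0,0,0,0],[0.65,0,0,0,0],[0.65,0,0,-0.02,0],[0.65,0,0,-0.06,0]]'; python3 -m inch '[[0.65,0,0,-0.04,0],[0.3,0,0,-0.08,0],[0,0,0,-0.12,0]]'; python3 go.py .523 .289 .18 166.2
```

```text
time: 15.57
eef_pos: [0.5159, -0.3097, 0.0752]
tcp_rot: [0.191, 0.982, -0.006, -0.009]
contact_force: [-0.8, -0.2, -0.5]
opening: 0.351
finger_force: 0.0
time: 15.82
eef_pos: [0.5205, -0.3103, 0.2023]
tcp_rot: [0.19, 0.982, -0.009, -0.003]
contact_force: [0.7, -0.2, 1.0]
opening: 0.624
finger_force: 0.0
t 15.82 tcp [ 0.5205 -0.3103  0.2023] z [-0.01   -0.0157 -0.9998] tilt 0.0187 xaz 158.04 yz -0.0183 xz 0.0034 q [-0.6972  0.1616  1.7786 -0.0199  1.199  -1.8775] open 0.624 F 0.0 [ 0.6635 -0.2114  1.0287]
shift [0.2218 0.5571 0.0129] norm 0.5998 rows 14.4
turn -8.16 rows 1.1
```

```bash
python3 -m inch '[[0,0.015,0.037,-0.005,0],[0,0.03,0.074,-0.01,0],[0,0.044,0.111,-0.015,0],[0,0.059,0.148,-0.02,0],[0,0.074,0.186,-0.025,0]]' >/dev/null; python3 -m inch '[[0,0.015,0.037,0,0],[0,0.03,0.074,0,0],[0,0.044,0.11,0,0],[0,0.055,0.138,0,0],[0,0.055,0.138,0,0]]' ; cat > f.py <<'E'
from go import *
t,M,az=info()
p=cam("wrist"); C=cloud(p); np.savez("wh.npz",C=C,px=p["pixels"],T=p["T"]); 
p2=cam("top"); C2=cloud(p2); np.savez("th.npz",C=C2,px=p2["pixels"])
save(p,"w3.png"); save(p2,"top3.png",(380,160,500,300),3)
for (n,Q) in (("w",C),("t",C2)):
    m=(np.linalg.norm(Q[:,:,:2]-[.685,.023],axis=2)<.09)&(Q[:,:,2]>.07)&(Q[:,:,2]<.15)
    P=Q[m]; print(n,len(P))
    if len(P)>50:
        print(cv2.minAreaRect((P[:,:2]*1000).astype(np.float32)), np.percentile(P[:,2],[5,50,95]))
print([ (q,ctrl.tip_of(q,p)[:1]) for q in ("lens","camera_stand","show_point")])
E
python3 f.py; montage -version >/dev/null 2>&1; python3 - <<'E'
import cv2,numpy as np
a=cv2.imread('pics/w3.png');b=cv2.imread('pics/top3.png');b=cv2.resize(b,(343,400))[:, :155+0] if 0 else cv2.resize(b,(160,187))
b=cv2.resize(cv2.imread('pics/top3.png'),(160,187));c=np.zeros((400,800,3),np.uint8);c[:,:640]=a;c[:187,640:]=b;cv2.imwrite('pics/m3.png',c)
E
```

```text
time: 16.65
eef_pos: [0.5219, 0.0433, 0.2202]
tcp_rot: [0.188, 0.982, -0.008, -0.003]
contact_force: [-0.1, -0.7, 0.7]
opening: 1.0
finger_force: 0.0
t 16.65 tcp [0.5219 0.0433 0.2202] z [-0.0096 -0.0136 -0.9999] tilt 0.0166 xaz 158.35 yz -0.0161 xz 0.0039 q [-0.1041 -0.0337  1.9506 -0.0154  1.2329 -1.2919] open 1.0 F 0.0 [-0.0515 -0.6627  0.6764]
w 4365
((681.043701171875, 27.46733856201172), (40.36725616455078, 128.94091796875), 2.5283401012420654) [0.078  0.0967 0.1067]
t 1128
((683.9937744140625, 23.430374145507812), (47.641422271728516, 143.55905151367188), 2.3526837825775146) [0.0888 0.0994 0.1081]
[('lens', [{'at': [362.7, 347.9], 'score': 0.84}]), ('camera_stand', [{'at': [360.2, 292.5], 'score': 0.86}]), ('show_point', [])]
```

View pics/m3.png

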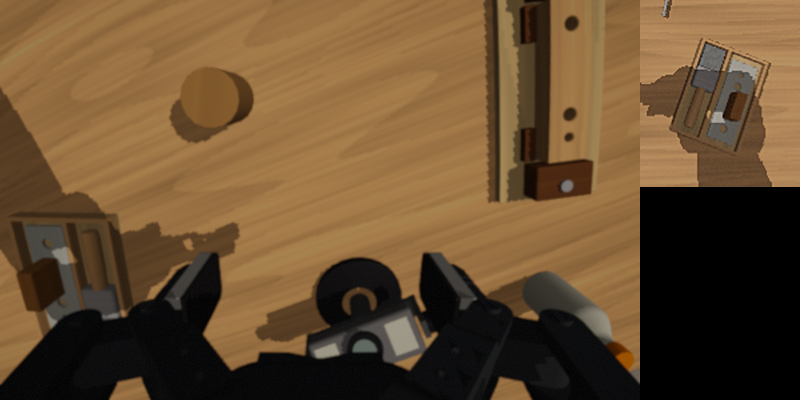

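```bash
cat > g.py <<'E'
import numpy as np, cv2
np.set_printoptions(precision=4,suppress=True)
rng=np.random.default_rng(0)
for f in ("wh","th","top0","scene0"):
    Q=np.load(f+".npz")["C"]
    m=(np.linalg.norm(Q[:,:,:2]-[.683,.023],axis=2)<.06)&(Q[:,:,2]>.07)&(Q[:,:,2]<.15)
    P=Q[m]; best=0
    for k in range(800):
        a,b,c=P[rng.choice(len(P),3,False)]; n=np.cross(b-a,c-a); l=np.linalg.norm(n)
        if l<1e-5: continue
        n/=l; n*=np.sign(n[2]); 
        if n[2]<.7: continue
        s=(abs((P-a)@n)<.002).sum()
        if s>best: best,bn,ba=s,n,a
    for _ in range(10):
        u=abs((P-ba)@bn)<.003; ba=P[u].mean(0); bn=np.linalg.svd(P[u]-ba)[2][2]; bn*=np.sign(bn[2])
    I=P[u]; d=(P-ba)@bn
    print(f,len(P),u.sum(),"c",ba,"n",bn,"tilt",np.arccos(bn[2]),"az",np.degrees(np.arctan2(-bn[1],-bn[0])),"dist pct",np.percentile(d,[1,10,50,90,99]))
    # extents of inliers in plane coords
    h=np.array([-bn[0],-bn[1]]);h/=np.hypot(*h); yv=np.array([-h[1],h[0],0]); xv=np.cross(yv,bn)
    X=(I-ba)@np.c_[xv,yv]; print("  ext x",np.percentile(X[:,0],[1,99]),"y",np.percentile(X[:,1],[1,99]), "rect", cv2.minAreaRect((X*1000).astype(np.float32)))
    L=P[(d>.004)&(d<.012)]; print("  proud",len(L),L.mean(0) if len(L) else "", np.median(d[(d>.004)]) if len(L) else "")
E
python3 g.py; python3 go.py .525 .289 .17 166.2
```

```text
wh 4078 2874 c [0.6747 0.0397 0.0975] n [-0.4371 -0.0202  0.8992] tilt 0.45288449351502136 az 2.6409582033596997 dist pct [-0.0208 -0.0063  0.0001  0.0068  0.0084]
  ext x [-0.0163  0.0253] y [-0.0642  0.0371] rect ((4.851766586303711, -12.232105255126953), (109.52898406982422, 43.426719665527344), 89.88468933105469)
  proud 611 [0.6707 0.027  0.1033] 0.007195633568295967
th 1019 661 c [0.6802 0.0236 0.0992] n [-0.4139 -0.0168  0.9102] tilt 0.4270737511058333 az 2.3303502874312185 dist pct [-0.0204 -0.0053  0.0002  0.007   0.0096]
  ext x [-0.0221  0.0199] y [-0.0528  0.0515] rect ((-1.1486282348632812, -0.3672294616699219), (44.06951904296875, 118.76825714111328), 1.1333837509155273)
  proud 185 [0.6764 0.0228 0.1054] 0.0071661467290582695
top0 1011 670 c [0.6805 0.0227 0.0992] n [-0.4007 -0.0222  0.916 ] tilt 0.412924420633505 az 3.1700332935595488 dist pct [-0.0209 -0.0049  0.0002  0.0068  0.0094]
  ext x [-0.0224  0.0204] y [-0.0536  0.0522] rect ((-0.9016399383544922, -0.3949775695800781), (117.39612579345703, 43.76969528198242), 89.64237213134766)
  proud 190 [0.6767 0.0228 0.1053] 0.006963422885486263
scene0 682 307 c [0.6829 0.031  0.1018] n [-0.3848 -0.0164  0.9228] tilt 0.39539262856277263 az 2.4477134385926904 dist pct [-0.0234 -0.0175 -0.0012  0.0064  0.0082]
  ext x [-0.0253  0.0171] y [-0.0617  0.047 ] rect ((-3.4859981536865234, -6.856395721435547), (43.37421417236328, 115.58092498779297), 1.1085158586502075)
  proud 86 [0.6774 0.0255 0.107 ] 0.007192053491791255
t 16.9 tcp [0.5226 0.0375 0.2201] z [-0.0101 -0.0158 -0.9998] tilt 0.0188 xaz 157.96 yz -0.0185 xz 0.0034 q [-0.1139 -0.0328  1.9498 -0.0179  1.2328 -1.2941] open 1.0 F 0.0 [ 0.2976  0.1764 -0.8887]
shift [0.092  0.2349 0.0461] norm 0.2564 rows 6.1
turn -8.24 rows 1.2
```

```bash
python3 -m inch '[[0,0.015,0.038,0.008,0],[0,0.03,0.076,0.016,0],[0,0.045,0.114,0.024,-2],[0,0.06,0.152,0.032,-5],[0,0.075,0.19,0.04,-8.2]]' >/dev/null; python3 -m inch '[[0,0.023,0.041,0,0],[0,0.023,0.041,0,0],[0,0.023,0.041,0,0]]'; python3 w.py w4.png .028 .045 .525 .289 .066; python3 go.py .525 .289 .011 166.2
```

```text
time: 17.57
eef_pos: [0.5107, 0.2883, 0.1758]
tcp_rot: [0.119, 0.993, -0.009, -0.004]
contact_force: [0.9, -0.4, -0.2]
opening: 0.996
finger_force: 0.0
t 17.57 tcp [0.5107 0.2883 0.1758] z [-0.0109 -0.0159 -0.9998] tilt 0.0193 xaz 166.36 yz -0.018 xz 0.0069 q [ 0.3459  0.1544  1.8377 -0.0122  1.1652 -0.9819] open 0.996 F 0.0 [ 0.9098 -0.3926 -0.1714]
n 6233 c 525.7970581054688 292.325927734375 size 131.73837280273438 39.3194694519043 ang 166.53240203857422 medz 0.03760948560407651
t 17.62 tcp [0.5113 0.2869 0.1761] z [-0.0104 -0.0162 -0.9998] tilt 0.0193 xaz 166.26 yz -0.0182 xz 0.0063 q [ 0.3435  0.1535  1.8382 -0.0128  1.1652 -0.9823] open 1.002 F 0.0 [-0.4656 -0.0463  0.4089]
shift [-0.0139  0.0083  0.1649] norm 0.1657 rows 4.0
turn 0.06 rows 0.0
```

View pics/w4.png

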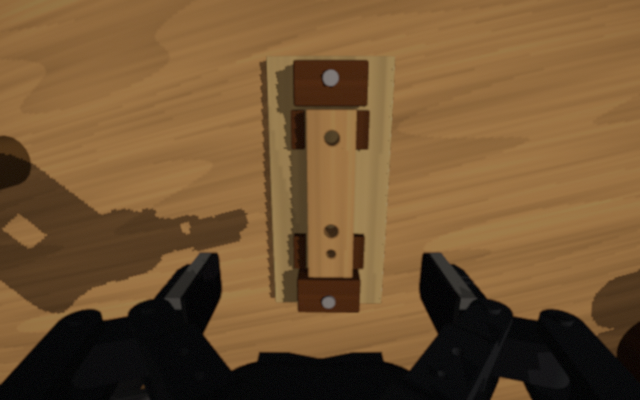

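```bash
python3 - <<'E'
import numpy as np
C=np.load("w.npz")["C"]
a,b=C[112:116,325:340].mean((0,1)),C[272:276,325:340].mean((0,1)); print(a,b,np.linalg.norm(a-b))
P=C[150:225,260:400].reshape(-1,3);P=P[(P[:,2]>.03)&(P[:,2]<.045)]
v=np.array([.238,.971]);print("transverse", np.percentile(P[:,:2]@v,[1,50,99]), "c",((a+b)/2)[:2]@v)
E
python3 go.py .5252 .2915 .011
```

```text
[0.45465976 0.3100811  0.03740317] [0.59437134 0.27774845 0.0379591 ] 0.14340514296368365
transverse [0.38960307 0.40886363 0.42805897] c 0.41022594456623
t 17.62 tcp [0.5113 0.2869 0.1761] z [-0.0104 -0.0162 -0.9998] tilt 0.0193 xaz 166.26 yz -0.0182 xz 0.0063 q [ 0.3435  0.1535  1.8382 -0.0128  1.1652 -0.9823] open 1.002 F 0.0 [-0.4656 -0.0463  0.4089]
shift [-0.0135  0.0107  0.1649] norm 0.1658 rows 4.0
```

```bash
python3 -m inch '[[0,-0.006,0.006,0.035,0],[0,-0.0125,0.011,0.07,0],[0,-0.0125,0.011,0.105,0],[0,-0.0125,0.011,0.13,0],[0,-0.0125,0.011,0.13,0]]' 50; python3 go.py .5242 .292 .011 166.3
```

```text
time: 18.03
eef_pos: [0.5209, 0.2888, 0.0397]
tcp_rot: [0.122, 0.992, -0.011, -0.01]
contact_force: [-1.4, -1.1, -0.5]
opening: 1.002
finger_force: 0.0
t 18.03 tcp [0.5209 0.2888 0.0397] z [-0.0218 -0.0201 -0.9996] tilt 0.0296 xaz 166.02 yz -0.0247 xz 0.0163 q [ 0.3409  0.3554  1.8741 -0.0144  0.9394 -0.9774] open 1.002 F 0.0 [-1.4398 -1.1359 -0.4647]
shift [-0.0029  0.0046  0.0286] norm 0.0291 rows 0.7
turn -0.28 rows 0.0
```

```bash
python3 -m inch '[[0,0,0,0.015,0],[0,0,0,0.025,0],[0,0,0,0.025,0],[0,0,0,0.025,0]]' ; python3 go.py .5242 .292 .011 166.3
```

```text
time: 18.37
eef_pos: [0.5248, 0.292, 0.0219]
tcp_rot: [0.12, 0.993, -0.008, -0.004]
contact_force: [0.8, 0.4, 0.5]
opening: 1.003
finger_force: 0.0
t 18.37 tcp [0.5248 0.292  0.0219] z [-0.0098 -0.0154 -0.9998] tilt 0.0182 xaz 166.16 yz -0.0173 xz 0.0059 q [ 0.3436  0.3863  1.8725 -0.0143  0.8972 -0.9767] open 1.003 F 0.0 [0.82   0.3589 0.4932]
shift [0.0005 0.0001 0.0109] norm 0.0109 rows 0.3
turn -0.14 rows 0.0
```

```bash
python3 -m inch '[[0,0,0,0.005,0],[0.2,0,0,0.01,0],[1,0,0,0.01,0],[1,0,0,0.01,0],[1,0,0,0.01,0]]' 60 >/dev/null; python3 -m inch '[[1,0,0,0,0],[1,0,0,0,0],[1,0,0,0,0]]'; python3 go.py .5242 .292 .2
```

```text
time: 19.03
eef_pos: [0.5241, 0.2924, 0.0116]
tcp_rot: [0.12, 0.993, -0.009, -0.004]
contact_force: [-2.3, -2.5, 4.1]
opening: 0.456
finger_force: 62.4
t 19.03 tcp [0.5241 0.2924 0.0116] z [-0.0103 -0.016  -0.9998] tilt 0.0191 xaz 166.26 yz -0.018 xz 0.0062 q [ 0.3449  0.4025  1.8741 -0.0151  0.8801 -0.9764] open 0.456 F 62.42152690887451 [-2.3372 -2.4706  4.1393]
shift [ 0.001  -0.0038 -0.1884] norm 0.1884 rows 4.5
```

```bash
python3 -m inch '[[1,0,0,-0.01,0],[1,0,0,-0.04,0],[1,0,0,-0.08,0],[1,0,0,-0.12,0],[1,0,0,-0.16,0]]'>/dev/null; python3 -m inch '[[1,0,0,-0.04,7],[1,0,0,-0.08,14],[1,0,0,-0.11,21],[1,0,0,-0.11,28],[1,0,0,-0.11,35]]'>/dev/null; python3 -m inch '[[1,0,0,0,7],[1,0,0,0,14],[1,0,0,0,21],[1,0,0,0,28],[1,0,0,0,35]]'; python3 go.py .92 .042 .3 92.6
```

```text
time: 20.28
eef_pos: [0.5265, 0.2972, 0.2811]
tcp_rot: [0.67, 0.743, -0.009, 0.001]
contact_force: [0.6, 0.6, -1.0]
opening: 0.453
finger_force: 61.9
t 20.28 tcp [0.5265 0.2972 0.2811] z [-0.0101 -0.0144 -0.9998] tilt 0.0176 xaz 95.91 yz -0.0115 xz -0.0133 q [ 0.3504  0.1071  1.6933 -0.0103  1.3556  0.2497] open 0.453 F 61.93303942680359 [ 0.5845  0.6184 -1.0159]
shift [-0.2946  0.3649 -0.0192] norm 0.4694 rows 11.3
turn 3.31 rows 0.5
```

```bash
python3 -m inch '[[1,-0.015,0.018,0,0],[1,-0.04,0.05,-0.003,0],[1,-0.066,0.081,-0.005,0],[1,-0.092,0.113,-0.008,0],[1,-0.118,0.145,-0.01,0]]'>/dev/null; python3 -m inch '[[1,-0.026,0.032,0,0],[1,-0.052,0.064,-0.002,0],[1,-0.078,0.096,-0.004,0],[1,-0.104,0.128,-0.006,0],[1,-0.13,0.16,-0.008,0]]'>/dev/null; python3 -m inch '[[1,-0.025,0.031,0,0],[1,-0.047,0.06,0,3.3],[1,-0.047,0.06,0,3.3]]'; python3 go.py 1.1 .05 .3 92.6
```

```text
time: 21.37
eef_pos: [0.9264, 0.0372, 0.2873]
tcp_rot: [0.691, 0.722, -0.012, -0.0]
contact_force: [-0.3, -0.7, -5.1]
opening: 0.455
finger_force: 61.9
t 21.37 tcp [0.9264 0.0372 0.2873] z [-0.0166 -0.0163 -0.9997] tilt 0.0233 xaz 92.52 yz -0.0173 xz -0.0155 q [-0.0642  0.9252  0.5578 -0.0174  1.6741 -0.1098] open 0.455 F 61.92052245140076 [-0.2618 -0.6964 -5.0655]
shift [ 0.0049  0.1738 -0.0158] norm 0.1746 rows 4.2
turn -0.08 rows 0.0
```

```bash
python3 -m inch '[[1,0,0.04,0,0],[1,0,0.08,0,0],[1,0,0.12,0,0],[1,0,0.16,0,0],[1,0,0.2,0,0]]'>/dev/null; python3 go.py; python3 -m inch '[[1,0,0.03,-0.028,0],[1,0,0.06,-0.056,0],[1,0,0.09,-0.084,0],[1,0,0.12,-0.112,0],[1,0,0.15,-0.14,0]]'>/dev/null; python3 go.py
```

```text
t 21.78 tcp [0.9767 0.0467 0.2716] z [ 0.0172 -0.014  -0.9998] tilt 0.0222 xaz 92.97 yz 0.0165 xz -0.0149 q [-0.0522  1.15    0.2102 -0.0134  1.7635 -0.1069] open 0.455 F 63.11732769012451 [-0.6671  0.884   0.1426]
t 22.2 tcp [0.9646 0.0471 0.3317] z [ 0.0458 -0.0133 -0.9989] tilt 0.0477 xaz 92.94 yz 0.0451 xz -0.0157 q [-0.0531  1.0877  0.21   -0.0111  1.7974 -0.1076] open 0.456 F 63.229740858078 [ 0.3088  0.3099 -0.2311]
```

```bash
python3 -m inch '[[1,0.03,0.02,-0.02,0],[1,0.06,0.05,-0.04,0],[1,0.09,0.08,-0.06,0],[1,0.1,0.12,-0.08,0],[1,0.1,0.15,-0.1,0]]'>/dev/null; python3 go.py; python3 -m inch '[[1,0,0.038,-0.014,0],[1,0,0.076,-0.028,0],[1,0,0.114,-0.042,0],[1,0,0.152,-0.056,0],[1,0,0.19,-0.07,0]]'>/dev/null; python3 go.py;python3 -m inch '[[1,0,0.038,-0.014,0],[1,0,0.076,-0.028,0],[1,0,0.114,-0.042,0],[1,0,0.152,-0.056,0],[1,0,0.19,-0.07,0]]'>/dev/null; python3 go.py
```

```text
t 22.62 tcp [0.9532 0.1252 0.3568] z [ 0.0665 -0.0096 -0.9977] tilt 0.0672 xaz 93.11 yz 0.0659 xz -0.0132 q [ 0.0285  1.0613  0.21   -0.0118  1.804  -0.0294] open 0.459 F 63.191081285476685 [0.3086 0.363  0.0467]
t 23.03 tcp [0.9587 0.1131 0.3633] z [ 0.0916 -0.0071 -0.9958] tilt 0.092 xaz 92.86 yz 0.0911 xz -0.0118 q [ 0.015   1.055   0.21   -0.0087  1.785  -0.0377] open 0.453 F 63.19597005844116 [-0.716   0.3996 -0.6659]
t 23.45 tcp [0.9623 0.1082 0.3732] z [ 0.118  -0.0039 -0.993 ] tilt 0.1183 xaz 92.96 yz 0.1176 xz -0.0101 q [ 0.0089  1.0451  0.2101 -0.005   1.7683 -0.0447] open 0.454 F 63.219155073165894 [ 1.1415 -0.4116 -0.5298]
```

```bash
python3 -m inch '[[1,0.003,0.038,-0.014,0],[1,0.006,0.076,-0.028,0],[1,0.009,0.114,-0.042,0],[1,0.012,0.152,-0.056,0],[1,0.015,0.19,-0.07,0]]'>/dev/null; python3 -m inch '[[1,0.003,0.038,-0.01,0],[1,0.006,0.076,-0.02,0],[1,0.009,0.114,-0.03,0],[1,0.012,0.152,-0.04,0],[1,0.015,0.19,-0.05,0]]'>/dev/null; python3 -m inch '[[1,0.003,0.038,-0.01,0],[1,0.006,0.076,-0.02,0],[1,0.009,0.114,-0.03,0],[1,0.012,0.152,-0.04,0],[1,0.015,0.19,-0.05,0]]'>/dev/null;python3 -m inch '[[1,0.003,0.038,-0.01,0],[1,0.006,0.076,-0.02,0],[1,0.009,0.114,-0.03,0],[1,0.012,0.152,-0.04,0],[1,0.015,0.19,-0.05,0]]'>/dev/null; python3 go.py
```

```text
t 25.12 tcp [0.9781 0.1182 0.3984] z [ 0.2202  0.0083 -0.9754] tilt 0.2222 xaz 93.03 yz 0.2203 xz -0.0035 q [ 0.0165  1.0222  0.211   0.0047  1.6863 -0.0357] open 0.456 F 63.21202754974365 [-0.0371 -0.185  -0.5889]
```

```bash
python3 -m inch '[[1,-0.006,0.038,-0.01,0],[1,-0.012,0.076,-0.02,0],[1,-0.018,0.114,-0.03,0],[1,-0.024,0.152,-0.04,0],[1,-0.03,0.19,-0.05,0]]'>/dev/null; python3 -m inch '[[1,0,0.038,-0.01,0],[1,0,0.076,-0.02,0],[1,0,0.114,-0.03,0],[1,0,0.152,-0.04,0],[1,0,0.19,-0.05,0]]'>/dev/null; python3 -m inch '[[1,0,0.038,-0.01,0],[1,0,0.076,-0.02,0],[1,0,0.114,-0.03,0],[1,0,0.152,-0.04,0],[1,0,0.19,-0.05,0]]'>/dev/null;python3 -m inch '[[1,0,0.038,-0.01,0],[1,0,0.076,-0.02,0],[1,0,0.114,-0.03,0],[1,0,0.152,-0.04,0],[1,0,0.19,-0.05,0]]'>/dev/null; python3 go.py
```

```text
t 26.78 tcp [0.9877 0.0827 0.4485] z [ 0.3223  0.0175 -0.9465] tilt 0.3287 xaz 93.09 yz 0.3228 xz 0.0001 q [-0.0249  0.9753  0.2109  0.0255  1.6276 -0.073 ] open 0.455 F 63.22068929672241 [ 0.8544 -0.4262 -0.5784]
```

```bash
python3 -m inch '[[1,0,0.038,-0.005,0],[1,0,0.076,-0.01,0],[1,0,0.114,-0.015,0],[1,0,0.152,-0.02,0],[1,0,0.19,-0.025,0]]'>/dev/null; python3 -m inch '[[1,0,0.038,-0.005,0],[1,0,0.076,-0.01,0],[1,0,0.114,-0.015,0],[1,0,0.152,-0.02,0],[1,0,0.19,-0.025,0]]'>/dev/null;python3 -m inch '[[1,0,0.038,-0.005,0],[1,0,0.076,-0.01,0],[1,0,0.114,-0.015,0],[1,0,0.152,-0.02,0],[1,0,0.19,-0.025,0]]'>/dev/null; python3 go.py;  python3 -m inch '[[1,0,0.038,-0.005,0],[1,0,0.076,-0.01,0],[1,0,0.114,-0.015,0]]'>/dev/null; python3 go.py .6272 .0218 .35 92.7
```

```text
t 28.03 tcp [1.0021 0.0752 0.4661] z [ 0.3974  0.0234 -0.9174] tilt 0.4094 xaz 93.12 yz 0.3981 xz 0.0019 q [-0.0349  0.9639  0.2109  0.0373  1.559  -0.0818] open 0.459 F 63.21913719177246 [-0.9075  0.7187 -1.1178]
t 28.28 tcp [1.0056 0.0739 0.4746] z [ 0.4227  0.0253 -0.9059] tilt 0.4372 xaz 93.13 yz 0.4234 xz 0.0024 q [-0.037   0.9577  0.2107  0.0409  1.5378 -0.0835] open 0.456 F 63.2194447517395 [-0.1044 -1.1582 -0.7272]
shift [-0.0317 -0.3976 -0.0484] norm 0.4018 rows 9.6
turn 0.43 rows 0.1
```

```bash
python3 -m inch '[[1,-0.003,-0.03,-0.004,0],[1,-0.006,-0.07,-0.009,0],[1,-0.009,-0.11,-0.013,0],[1,-0.012,-0.15,-0.018,0],[1,-0.015,-0.19,-0.023,0.4]]'>/dev/null; python3 -m inch '[[1,-0.003,-0.04,-0.005,0],[1,-0.006,-0.08,-0.01,0],[1,-0.009,-0.12,-0.015,0],[1,-0.012,-0.16,-0.02,0],[1,-0.016,-0.205,-0.025,0]]'>/dev/null;python3 -m inch '[[1,0,0,0,0],[1,0,0,0,0],[1,0,0,0,0]]'>/dev/null; python3 go.py .6272 .0218 .2154 92.7; python3 f.py
```

```text
t 29.37 tcp [0.6703 0.0292 0.3658] z [ 0.4248  0.0248 -0.905 ] tilt 0.4395 xaz 92.76 yz 0.4255 xz 0.0048 q [-0.1388 -0.0218  1.7175  0.0982  1.0161 -0.2194] open 0.458 F 63.21067214012146 [ 0.9903 -0.0844 -0.1376]
shift [-0.0061 -0.1033  0.1176] norm 0.1567 rows 3.8
turn 0.06 rows 0.0
t 29.37 tcp [0.6703 0.0292 0.3658] z [ 0.4248  0.0248 -0.905 ] tilt 0.4395 xaz 92.76 yz 0.4255 xz 0.0048 q [-0.1388 -0.0218  1.7175  0.0982  1.0161 -0.2194] open 0.458 F 63.21067214012146 [ 0.9903 -0.0844 -0.1376]
w 4158
((685.907470703125, 24.563697814941406), (48.422080993652344, 143.94015502929688), 3.0896809101104736) [0.0904 0.1005 0.1088]
t 0
[('lens', [{'at': [228.7, 167.8], 'score': 0.57}]), ('camera_stand', [{'at': [221.1, 157.1], 'score': 0.89}]), ('show_point', [{'at': [227.7, 168.3], 'score': 0.16}])]
```

```bash
python3 g.py | head -6
```

```text
wh 3758 2546 c [0.6817 0.0276 0.1001] n [-0.4135 -0.0189  0.9103] tilt 0.4267476949888863 az 2.6166819610311336 dist pct [-0.0192 -0.0047  0.0002  0.0071  0.0084]
  ext x [-0.0224  0.0203] y [-0.0575  0.0493] rect ((-1.1708812713623047, -4.716823577880859), (44.278350830078125, 119.50846099853516), 0.585985541343689)
  proud 709 [0.6778 0.025  0.1062] 0.007198875914215725Traceback (most recent call last):
  File "g.py", line 9, in <module>
    a,b,c=P[rng.choice(len(P),3,False)]; n=np.cross(b-a,c-a); l=np.linalg.norm(n)
            ~~~~~~~~~~^^^^^^^^^^^^^^^^
  File "numpy/random/_generator.pyx", line 864, in numpy.random._generator.Generator.choice
ValueError: a must be a positive integer unless no samples are taken
```

View pics/w3.png

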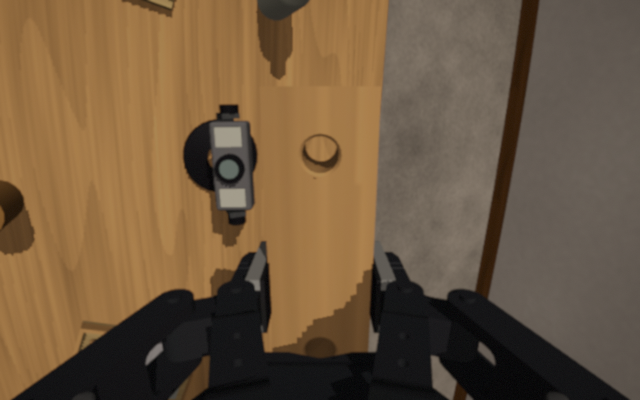

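```bash
cat > k.py <<'E'
from go import *
t,M,az=info()
C=np.load("wh.npz")["C"]; L=((C-t)@M)*1000   # arm stood still since the shot
S=L[95:235:8,322]; print(np.c_[np.arange(95,235,8),S].round(1))
m=np.zeros((400,640),bool); m[60:240,240:400]=1; m&=(abs(L[:,:,2]+25)<12)&(abs(L[:,:,1])<30)
P=L[m]; c=P.mean(0); n=np.linalg.svd(P-c)[2][2]; print(len(P),c,"normal(tool)",n*np.sign(n[2]))
print("x max",np.percentile(P[:,0],[1,99.5]),"y",np.percentile(P[:,1],[.5,99.5]),"z",np.percentile(P[:,2],[5,50,95]))
print(cv2.minAreaRect(P[P[:,0]>20][:,:2].astype(np.float32)))
E
python3 k.py
```

```text
t 29.62 tcp [0.6714 0.0293 0.3656] z [ 0.4238  0.0251 -0.9054] tilt 0.4385 xaz 92.78 yz 0.4245 xz 0.0049 q [-0.1384 -0.0187  1.7147  0.0982  1.0168 -0.2194] open 0.455 F 63.20980668067932 [ 0.0468  0.8966 -0.6291]
[[ 95.   73.   -0.1 -25.5]
 [103.   70.4  -0.1 -26.5]
 [111.   67.8  -0.1 -26.3]
 [119.   65.1  -0.1 -25.8]
 [127.   62.5  -0.1 -26.4]
 [135.   59.8  -0.1 -26.1]
 [143.    1.2   3.6 405.6]
 [151.  -11.7   3.6 405.3]
 [159.  -24.9   3.6 405.9]
 [167.   46.6   0.  -15.9]
 [175.   45.9  -0.  -26.5]
 [183.   43.3  -0.  -27.4]
 [191.   40.   -0.  -26. ]
 [199.   37.1  -0.  -26.4]
 [207.   34.4  -0.  -27.3]
 [215.   30.9   0.  -26. ]
 [223.   27.9   0.  -26.3]
 [231.   25.1   0.  -27. ]]
16757 [ 50.1757  -0.8333 -26.1701] normal(tool) [-0.0071  0.0175  0.9998]
x max [22.1288 75.8552] y [-20.5767  18.839 ] z [-27.3805 -26.2656 -25.0598]
((48.48841094970703, -0.8948116302490234), (54.97119140625, 40.17646026611328), 0.01014383789151907)
```

```bash
python3 go.py .30 .014 .36
```

```text
t 29.62 tcp [0.6714 0.0293 0.3656] z [ 0.4238  0.0251 -0.9054] tilt 0.4385 xaz 92.78 yz 0.4245 xz 0.0049 q [-0.1384 -0.0187  1.7147  0.0982  1.0168 -0.2194] open 0.455 F 63.20980668067932 [ 0.0468  0.8966 -0.6291]
shift [ 0.0027 -0.3389 -0.1527] norm 0.3718 rows 8.9
```

```bash
python3 -m inch '[[1,0,-0.025,-0.011,0],[1,0,-0.06,-0.027,0],[1,0,-0.095,-0.043,0],[1,0,-0.13,-0.059,0],[1,0,-0.165,-0.075,0]]'>/dev/null; python3 go.py;python3 -m inch '[[1,0,-0.037,-0.017,0],[1,0,-0.074,-0.034,0],[1,0,-0.111,-0.051,0],[1,0,-0.148,-0.068,0]]'>/dev/null; python3 go.py .16 0 .36
```

```text
t 30.03 tcp [0.4881 0.0206 0.3628] z [ 0.4219  0.0253 -0.9063] tilt 0.4364 xaz 92.81 yz 0.4227 xz 0.0051 q [-0.2291 -0.4717  2.0873  0.135   1.1093 -0.3116] open 0.455 F 63.0835747718811 [-0.3447 -0.4237  0.5228]
t 30.37 tcp [0.3451 0.0136 0.3637] z [ 0.4069  0.0266 -0.9131] tilt 0.4201 xaz 92.86 yz 0.4078 xz 0.0069 q [-0.3984 -0.8968  2.3011  0.1876  1.3609 -0.451 ] open 0.46 F 63.2657253742218 [28.1476  5.6409 18.4929]
shift [-0.0043 -0.1709 -0.0723] norm 0.1856 rows 4.5
```

```bash
python3 -m inch '[[1,0,0,0,0]]'>/dev/null; python3 go.py .16 0 .36
```

```text
t 30.45 tcp [0.346  0.0124 0.3628] z [ 0.4069  0.0249 -0.9131] tilt 0.4199 xaz 92.67 yz 0.4076 xz 0.0065 q [-0.3997 -0.8941  2.3016  0.1866  1.3573 -0.4497] open 0.457 F 63.320395946502686 [ 0.544   0.4163 -0.4931]
shift [-0.0038 -0.1713 -0.0734] norm 0.1864 rows 4.5
```

```bash
python3 -m inch '[[1,0,-0.015,-0.007,0],[1,0,-0.03,-0.014,0],[1,0,-0.03,-0.014,0]]'; python3 go.py .66 .0225 .30 92.6
```

```text
time: 30.7
eef_pos: [0.3422, 0.0125, 0.3698]
tcp_rot: [0.675, 0.709, 0.148, 0.138]
contact_force: [-0.5, 0.1, 0.4]
opening: 0.458
finger_force: 63.3
t 30.7 tcp [0.3422 0.0125 0.3698] z [ 0.3966  0.0237 -0.9177] tilt 0.4086 xaz 92.82 yz 0.3973 xz 0.0046 q [-0.4006 -0.8949  2.2876  0.1807  1.3819 -0.4498] open 0.458 F 63.32667589187622 [-0.5343  0.0933  0.3692]
shift [-0.0059  0.264   0.1904] norm 0.3256 rows 7.8
turn 0.22 rows 0.0
```

```bash
python3 go.py .595 .019 .288 92.6 | tail -2; python3 -m inch '[[1,0,0.02,0.012,0],[1,0,0.05,0.03,0],[1,0,0.085,0.052,0],[1,0,0.12,0.073,0],[1,0,0.155,0.095,0]]'>/dev/null; python3 go.py .595 .019 .288 92.6
```

```text
shift [-0.0063  0.1995  0.1755] norm 0.2658 rows 6.4
turn 0.22 rows 0.0
t 31.12 tcp [0.524  0.0225 0.3423] z [ 0.3963  0.0249 -0.9178] tilt 0.4084 xaz 92.89 yz 0.3971 xz 0.0053 q [-0.2012 -0.3531  2.0366  0.1186  1.0654 -0.2873] open 0.455 F 63.328224420547485 [ 0.3686 -0.4878  0.3267]
shift [-0.0073  0.0434  0.0779] norm 0.0895 rows 2.1
turn 0.29 rows 0.0
```

```bash
python3 -m inch '[[1,-0.004,0.015,0.025,0.3],[1,-0.007,0.03,0.05,0.3],[1,-0.007,0.043,0.077,0.3],[1,-0.007,0.043,0.077,0.3],[1,-0.007,0.043,0.077,0.3]]'>/dev/null; python3 go.py .6283 .0204 .2153 92.6
```

```text
t 31.53 tcp [0.5919 0.0188 0.2856] z [ 0.3902  0.0259 -0.9204] tilt 0.4018 xaz 92.58 yz 0.391 xz 0.009 q [-0.1805 -0.1466  1.9709  0.1195  0.9299 -0.2764] open 0.456 F 63.20491433143616 [-0.1055  0.1278 -0.5748]
shift [-0.0007  0.0061  0.079 ] norm 0.0792 rows 1.9
turn -0.02 rows 0.0
```

```bash
python3 -m inch '[[1,0,0.002,0.025,0],[1,0,0.004,0.05,0],[1,-0.001,0.005,0.07,0],[1,-0.001,0.005,0.078,0],[1,-0.001,0.005,0.078,0]]'>/dev/null; python3 -m inch '[[1,-0.001,0,0,0],[1,-0.001,0,0,0],[1,-0.001,0,0,0],[1,-0.001,0,0,0]]'>/dev/null; python3 go.py .6283 .0204 .2153 92.6; cat > n.py <<'E'
from h import *
p=cam("scene"); save(p,"s5.png",(180,100,420,280),3); C=cloud(p); np.savez("s5.npz",C=C)
p=cam("wrist"); C=cloud(p); np.savez("wh.npz",C=C,px=p["pixels"]); save(p,"w5.png")
E
python3 n.py; python3 k.py; python3 g.py 2>/dev/null| head -3
```

```text
t 32.28 tcp [0.6274 0.0181 0.2201] z [ 0.3967  0.0242 -0.9176] tilt 0.4087 xaz 92.51 yz 0.3973 xz 0.0074 q [-0.1693 -0.0085  1.965   0.128   0.7902 -0.2835] open 0.455 F 63.25591206550598 [-1.1047 -0.2834 -0.8878]
shift [ 0.0023 -0.001   0.0048] norm 0.0054 rows 0.1
turn -0.09 rows 0.0
t 32.38 tcp [0.6271 0.0181 0.2192] z [ 0.3955  0.0244 -0.9181] tilt 0.4075 xaz 92.51 yz 0.3962 xz 0.0076 q [-0.1693 -0.0077  1.9656  0.128   0.7901 -0.2835] open 0.459 F 63.256298303604126 [-0.4511 -0.9761 -0.5361]
[[ 95.   73.    1.  -26.3]
 [103.   70.4   1.  -26.8]
 [111.   67.8   1.  -25.8]
 [119.   65.1   1.  -25.2]
 [127.   62.4   1.1 -24.9]
 [135.   59.7   1.1 -24.7]
 [143.   36.9   2.3 130.2]
 [151.   30.4   2.3 130.8]
 [159.   23.8   2.4 131.1]
 [167.   46.5   1.2 -15. ]
 [175.   45.5   1.1 -24.2]
 [183.   42.9   1.1 -25.4]
 [191.   39.9   1.1 -25.4]
 [199.   36.8   1.1 -25.1]
 [207.   34.1   1.1 -26. ]
 [215.   31.1   1.1 -26.1]
 [223.   28.    1.2 -26.1]
 [231.   25.2   1.2 -26.9]]
16724 [ 50.1788   0.3086 -25.8299] normal(tool) [-0.0068  0.0176  0.9998]
x max [22.0925 75.8511] y [-19.4577  19.9547] z [-27.0181 -25.9215 -24.7229]
((48.42665100097656, 0.25405120849609375), (40.0469856262207, 55.05171203613281), 89.95053100585938)
wh 561 561 c [0.6782 0.0542 0.0999] n [-0.409  -0.0632  0.9103] tilt 0.4267041345666847 az 8.777544617946582 dist pct [-0.0014 -0.0009 -0.      0.0009  0.0016]
  ext x [-0.011   0.0112] y [-0.0098  0.0091] rect ((0.2846870422363281, 0.2505044937133789), (21.801456451416016, 20.6163387298584), 26.10495948791504)
  proud 0
```

View pics/s5.png

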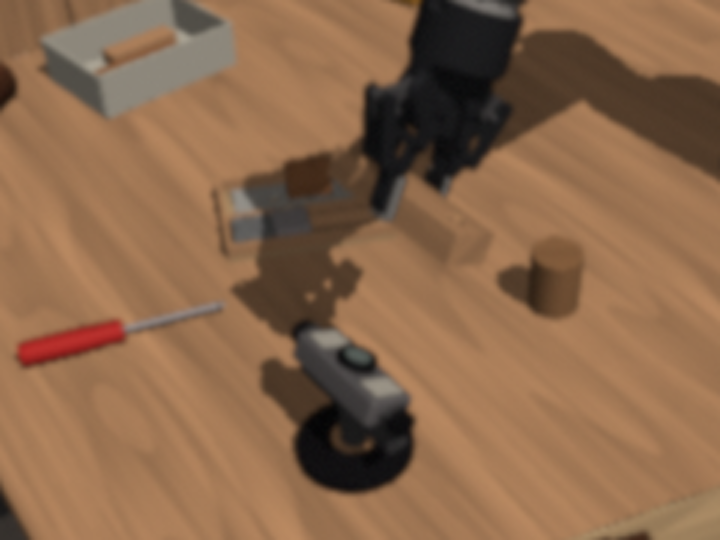

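```bash
python3 -m inch '[[1,0.002,-0.001,0.004,0],[1,0.002,-0.001,0.004,0],[1,0.002,-0.001,0.004,0],[1,0.002,-0.001,0.004,0],[1,0.002,-0.001,0.004,0]]'>/dev/null; python3 -m inch '[[1,0,0,0,0],[1,0,0,0,0],[1,0,0,0,0]]'>/dev/null;python3 go.py .6283 .0204 .2153 92.6
```

```text
t 33.05 tcp [0.6276 0.0202 0.2141] z [ 0.3941  0.0246 -0.9188] tilt 0.4059 xaz 92.51 yz 0.3947 xz 0.008 q [-0.1652 -0.0006  1.9681  0.1268  0.7817 -0.2797] open 0.452 F 63.25685977935791 [-0.3045  0.3322 -0.9273]
shift [ 0.0002  0.0012 -0.0008] norm 0.0015 rows 0.0
turn -0.09 rows 0.0
```

Within about 1.5 mm and 0.2° of the target, and holding steady, so I'm handing in.

```bash
python3 -c "
from plant import ctrl
print(ctrl.sign_off())"
```

```text
the job is handed in; nothing more can be done
None
```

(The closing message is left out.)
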